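Hang the copper dip basket in the rim dip of the pickle crock

TASK

A soldered ring is waiting in the copper dip basket: hang the basket inside the white crock by its own hook, cup inside and hook tongue outside the wall, so that the hook sits fully home in the one dip of the rim, and let go. Where the dip lies you must see or find by feel, easing the hook along the rim until it drops in; the crock is brittle stoneware, so go gently and never force it. Keep the ring in the basket and leave the green bottle and the grey crucible beside the warmer where they are.

Things in the scene. Friction and masses are not known exactly. Their poses are not given: they have to be found in the camera images.
- heater: Grey round warmer, 160 mm across, 64 mm high, fixed on the bench; a white stoneware crock stands concentric in it (inside radius 64 mm, inside floor 24 mm above the bench) and does not turn under 10 N. Origin: centre of the underside, on the axis of both; z up; its black control plate faces its -x.
- crock_mouth (a point): Centre of the crock's mouth, level with the rim's top, 115 mm above the bench. The rim is a round bead 7 mm thick, its centre line a circle of radius 66 mm. In one place it dips 8 mm: sloping sides, 22 mm long at the bottom, 30 mm at the top. The dip lies within 0.5 rad either side of the warmer's -x; which way exactly is not reported: look or feel for it. Axes as the warmer's.
- basket: Loose copper dip basket, about 0.11 to 0.22 kg, upright on the bench: openwork cup 48 mm across, 34 mm high. Origin: centre of the cup's underside, z up. At its -x side a vertical strap 14 mm wide (along y), 3 mm thick, rises, bends over to -x and comes down 28 mm as a tongue with flared tip. The 11 mm gap leaves 2 mm beside the rim bead each way; the dip leaves the strap about 2 mm each way.
- basket_hook (a point): Middle of the underside of the bend of the basket's hook, where it rests on a rim: 32.5 mm from the cup's axis on its -x side and 62 mm above the basket's origin. Axes as the basket's.
- basket_grip (a point): Centre of the basket's upright wooden grip (14 mm along x, 16 mm along y, 54 mm tall), straight above basket_hook by 35 mm. Take it from above across the 16 mm (fingers closing along the basket's y). Axes as the basket's.
- ring_wide: Loose brass finger ring, 22 mm across and 7 mm high, lying in the basket's cup. Origin: centre of its underside.
- glass_bottle: Green glass bottle with black cap, 55 mm across and 104 mm tall, loose, standing near the warmer. Origin: centre of the underside.
- crucible: Grey cylindrical crucible, 60 mm across and 87 mm tall, loose, to the left of the warmer. Origin: centre of the underside.

How it is judged:
By the outcome, as a careful person would: the job done as asked, in the order asked, and still so for the second after the job is handed in, with the robot touching nothing.
It also fails if it takes over 54 s, if anything falls off the work surface, if the arm or the gripper's body presses on something with over 40 N, if the wrist force passes 120 N, or if a joint passes its speed limit or range.

ROBOT

A 7-joint arm with a two-finger parallel gripper is mounted at the origin on a cart in front of the work surface, level with it; the furniture and walls round the work are solid. World frame = base frame: x ahead of the robot, y to its left, z up, the work surface at z = 0. Lengths are in m, angles in degrees, forces in N, time in s.
With the tool pointing down it reaches from about 0.425 to 0.875 m from the base axis. Payload 9.9 kg.
Tool frame: the origin (TCP) lies at the very end of the fingers, on their centre line; the grasp point (between the pads) lies 19 mm behind it (env.hold_point_z is the distance from the TCP to the grasp point, in m); z points along the fingers, y is the line along which they close (so a half turn about z gives the same grasp; the last joint's range is limited). The gripper opens to 85 mm and grips with 20 to 120 N. Pads are 22 mm wide; open, the fingers measure 114 mm over their backs; the gripper's body (76 mm by 85 mm) begins 54 mm behind the grasp point. The pads swing forward as they close: fully open they stand 13 mm farther back than shut.
Start: joints at [64.24, 32.985, 1.427, 82.34, -0.859, 64.687, -3.237], TCP at [0.241, -0.63, 0.231] pointing down, gripper open.
Joint ranges: [-157.87, 157.87], [-19.46, 123.44], [-87.15, 90], [11.01, 140.99], [-62.26, 242.26], [9.8, 113.94], [-161.44, 161.44]. Speed limits (degrees/s): [127.2, 127.2, 172.46, 172.46, 180, 180, 180].

INTERFACE

Orientations are given as a 3x3 rotation matrix whose columns are the frame's x, y, z axes.
In Python, from station import observe, cams, workorder, env gives the robot as it stands.
- The arm moves only by the tool move_arm, never from a script. Its argument "rows" is a list of rows, each an object with "delta_rot": the turn, a rotation vector about the tool's x, y, z in degrees, a list of three; "delta_pos": the shift along the tool's x, y, z in mm, a list of three; "grip": the closure in counts, from 0 (fully open) to 255 (shut). A call has exactly 5 rows; each row is the pose to reach, as a shift and turn from the pose commanded when the call began, along the tool's axes at that moment; what a row does not reach only later rows make up. A row lasts 1/12 s, in which the tool goes at most 41.7 mm and 7.16 degrees, less where a joint would pass 70% of its speed; a pose out of reach is approached as far as the arm can. A call with a gripper value outside its range is refused whole. The fingers move at their own pace and stop on an object; the grip force is fixed at half the most. Time passes only in rows, so rows that repeat a pose let the fingers close, or fill a call up. It gives the time, the measured TCP pose, the force, the opening and the grip force at its end, in the units of the state.
- observe(): the state, without advancing time (a new reading comes with each control period).
- cams.get_image(name): name is "side" or "top" or "wrist"; returns the picture (420x560x3 uint8, blue, green, red); there is no depth.
- cams.get_calibration(name): a dict with "intrinsics" (3x3 intrinsics, pixels), "k1" (the pictures are not rectified: a ray, as slopes to the right and down, at radius r is drawn at 1 + k1 r^2 times it, then the intrinsics apply), "pose" (4x4, takes a point from camera to world coordinates). Camera axes: x right, y down, z forward; pixel columns grow to the right and rows downward; lengths in m; the calibration is good to about 2 mm. A picture is of the moment at which its call begins: read the wrist's pose just before it. get_calibration takes no time and is no camera call; for the wrist camera it gives the pose at the moment of the call.
- workorder.hand_in(): hands the job in; it is judged then, once.
The state is a dict: "clock": time; "joint_positions": joint angles; "qd": joint speeds; "tau": joint torques, N m; "eef_pos": TCP position; "tcp_rot": TCP orientation; "wrist_force": force on the tool from outside, world axes, zero at the start; "wrist_torque": the same for the moment, N m; "opening": opening from 0.0 (shut) to 1.0 (fully open); "grip_force": force on a finger pad.
Only numpy, scipy, OpenCV 4.12 (cv2) and the standard library are available. Lean on these libraries where they do the work, as an engineer would, in place of code of your own. Each camera call takes 0.05 s, during which the arm holds its last target. There are 200 camera calls.

## Working session

There is one attempt and no reset: what is moved stays moved. The work goes in short steps, Python scripts to look and compute and a tool call to move; the robot and the scene stay as the last step left them, time stands still between calls to the robot, and variables do not carry over. Pictures are saved under pics/ and viewed, at most 10 in all, crops included, and the job is handed in when it is done.

Besides the shell and the picture viewer there is one more tool, called in YAML: its name, and indented under it one key for each argument. move_arm: Moves the arm, as the interface text tells. Its arguments: {"type":"object","properties":{"rows":{"type":"array"}},"required":["rows"]}

```bash
mkdir -p pics; ls; python3 - <<'E'
from station import observe,cams,env
import cv2,numpy as np
s=observe();print({k:np.round(v,3).tolist() for k,v in s.items()});print(env.hold_point_z)
a=cams.get_image("top");b=cams.get_image("side")
cv2.imwrite("pics/top0.png",a);cv2.imwrite("pics/side0.png",b)
for n in("top","side","wrist"):
  c=cams.get_calibration(n);print(n,c["intrinsics"],c["k1"],np.round(c["pose"],4).tolist())
E
```

```text
pics
{'clock': 0.0, 'joint_positions': [64.239, 33.033, 1.424, 82.388, -0.859, 64.687, -3.237], 'qd': [0.04, 0.176, 0.015, 0.021, 0.052, 0.02, -0.014], 'tau': [0.001, -76.576, 2.251, -28.597, 0.015, 0.013, -0.0], 'eef_pos': [0.241, -0.63, 0.23], 'tcp_rot': [[0.934, 0.358, -0.001], [0.358, -0.934, 0.002], [-0.0, -0.002, -1.0]], 'wrist_force': [-0.485, 0.446, -0.12], 'wrist_torque': [0.026, -0.023, 0.047], 'grip_force': 0.0, 'opening': 0.998}
0.0187
top [[523.91475066   0.         284.00794928]
 [  0.         523.91475066 212.28957985]
 [  0.           0.           1.        ]] -0.19794620478993324 [[0.1388, -0.97, 0.1997, 0.3903], [-0.9903, -0.1354, 0.0303, 0.1054], [-0.0024, -0.2019, -0.9794, 0.9526], [0.0, 0.0, 0.0, 1.0]]
side [[502.65938461   0.         279.39636369]
 [  0.         502.65938461 211.09511346]
 [  0.           0.           1.        ]] -0.16088884488851696 [[0.9706, -0.1432, 0.1937, 0.4157], [-0.2409, -0.5698, 0.7857, -0.561], [-0.0021, -0.8092, -0.5875, 0.5952], [0.0, 0.0, 0.0, 1.0]]
wrist [[364.11595178   0.         282.63284081]
 [  0.         364.11595178 209.92924047]
 [  0.           0.           1.        ]] 0.03135437104296651 [[0.3572, -0.8826, -0.3058, 0.3201], [-0.934, -0.3378, -0.1161, -0.6], [-0.0009, 0.3271, -0.945, 0.3734], [0.0, 0.0, 0.0, 1.0]]
```

View pics/top0.png

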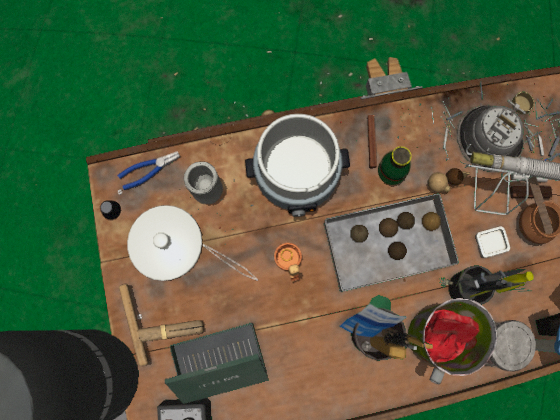

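View pics/side0.png

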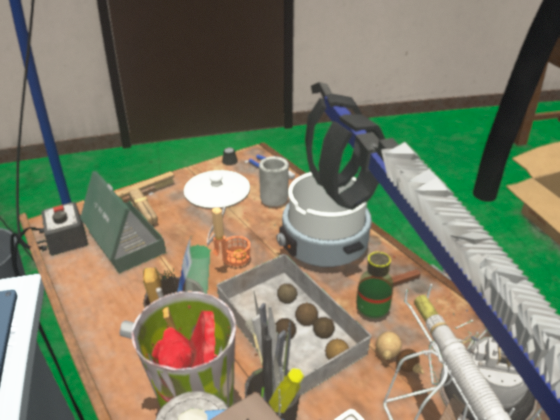

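Top view: crock at about (298,160), basket cup at (288,257) with its grip leaning to (294,272), crucible (203,182), bottle (395,165). The side view shows a possible dip near (315,207). I'll enlarge these regions.

```bash
cat > h.py <<'E'
import numpy as np,cv2
from station import cams,observe
def ray(n,p,c=None):
    c=c or cams.get_calibration(n);K=c["intrinsics"];T=np.array(c["pose"])
    d=(np.array(p,float)-[K[0][2],K[1][2]])/K[0][0];u=d.copy()
    for _ in range(20):u=d/(1+c["k1"]*(u@u))
    return T[:3,3],T[:3,:3]@np.array([u[0],u[1],1.])
def plane(n,p,z,c=None):
    o,d=ray(n,p,c);return o+d*(z-o[2])/d[2]
def proj(n,P,c=None):
    c=c or cams.get_calibration(n);K=c["intrinsics"];T=np.array(c["pose"])
    q=T[:3,:3].T@(np.array(P)-T[:3,3]);u=q[:2]/q[2];u=u*(1+c["k1"]*(u@u))
    return u*K[0][0]+[K[0][2],K[1][2]]
def cross(n1,p1,n2,p2):
    o,d=ray(n1,p1);q,e=ray(n2,p2)
    t=np.linalg.lstsq(np.c_[d,-e],q-o,rcond=None)[0]
    a=o+t[0]*d;b=q+t[1]*e;return (a+b)/2,np.linalg.norm(a-b)
E
python3 - <<'E'
import cv2,numpy as np
t=cv2.imread("pics/top0.png");s=cv2.imread("pics/side0.png")
z=lambda a,f:cv2.resize(a,None,fx=f,fy=f,interpolation=cv2.INTER_CUBIC)
A=z(t[105:225,240:360],3.2)  # crock
B=z(t[230:290,260:320],3.2);C=z(s[165:275,270:390],3.2);D=z(s[200:275,205:265],3.2)
o=np.zeros((600,800,3),np.uint8)
for im,x,y in((A,0,0),(C,400,0),(B,0,390),(D,400,355)):o[y:y+im.shape[0],x:x+im.shape[1]]=im[:600-y,:800-x]
cv2.imwrite("pics/c1.png",o)
E
```

```text
(no output)
```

View pics/c1.png

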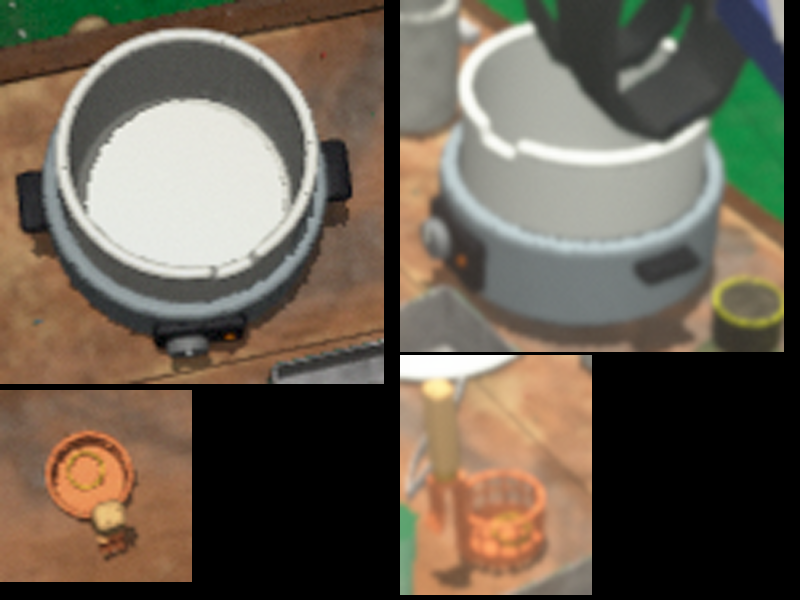

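The composite shows the rim dip between about (307,189) and (319,184) in the top image, and (297,207) to (307,212) in the side image. The grip top is at top (293.8,268.8) / side (216.6,209.4), and the cup with the ring at top (288,256). Next I'll measure these.

```bash
python3 - <<'E'
from h import *
from scipy.optimize import least_squares
t=cv2.imread("pics/top0.png");g=cv2.cvtColor(t,cv2.COLOR_BGR2GRAY).astype(np.float32)
c0=plane("top",(299,153),.1115);print("c0",c0)
cal=cams.get_calibration("top")
C=c0[:2].copy()
for it in range(4):
    P=[]
    for a in np.radians(np.arange(-180,180,3)):
        rs=np.arange(.056,.076,.0005)
        px=np.array([proj("top",(C[0]+r*np.cos(a),C[1]+r*np.sin(a),.1125),cal) for r in rs],np.float32)
        v=cv2.remap(g,px[:,:1],px[:,1:],cv2.INTER_LINEAR)[:,0]
        w=np.clip(v-np.percentile(v,60),0,None);
        if it==3 and abs(np.degrees(a)%360-180)<50: print(int(np.degrees(a)%360),round(1000*(rs@w)/w.sum(),1) if w.sum() else 0,int(v.max()))
        if w.sum()>0 and abs(np.degrees(a)%360-180)>40:
            r=(rs@w)/w.sum();P.append(C+r*np.array([np.cos(a),np.sin(a)]))
    P=np.array(P);f=least_squares(lambda q:np.hypot(*(P-q[:2]).T)-q[2],[*C,.066],loss="soft_l1",f_scale=.001)
    C=f.x[:2];print("centre",f.x)
for p in((306.6,189.4),(318.75,183.75)):
    q=plane("top",p,.1125)[:2]-C;print("dip top",np.degrees(np.arctan2(q[1],q[0]))%360,np.hypot(*q))
for p in((296.6,207.2),(306.9,212.5)):
    q=plane("side",p,.112)[:2]-C;print("dip side",np.degrees(np.arctan2(q[1],q[0]))%360,np.hypot(*q))
# knob plate
hsv=cv2.cvtColor(t,cv2.COLOR_BGR2HSV)
for p in((299,211),(288.5,208),(315,208)): print("plate",plane("top",p,.04)[:2]-C)
print("handles",plane("top",(250.5,168),.05),plane("top",(346,158),.05))
print("griptop",plane("top",(293.75,268.75),.124),cross("top",(293.75,268.75),"side",(216.6,209.4)))
m=cv2.inRange(hsv,(3,110,110),(16,255,255));m[:,:260]=0;m[:240]=0;m[275:]=0;m[:,320:]=0
m[265:,290:]=0
cn=max(cv2.findContours(m,0,2)[0],key=cv2.contourArea);(e,ax,_)=cv2.fitEllipse(cn);print("cup px",e,ax,"rim",plane("top",e,.034),plane("top",e,.025))
for p,z,n in(((203,171),.087,"cruc"),((402,155),.104,"bottle")):print(n,plane("top",p,z))
E
```

```text
c0 [0.66617453 0.12061131 0.1115    ]
centre [0.66937895 0.12280518 0.06506718]
centre [0.66995392 0.12321457 0.06459628]
centre [0.6700492  0.1233105  0.06450301]
180 59.4 232
183 59.5 231
186 59.3 231
189 59.1 232
192 59.4 232
195 59.3 232
198 59.7 231
201 59.5 232
204 59.3 232
207 58.4 232
210 59.3 232
213 58.9 232
216 60.3 231
219 59.1 231
222 59.3 232
225 59.4 232
228 59.4 231
132 60.0 232
135 59.2 231
138 59.3 232
141 59.2 231
144 59.5 231
147 59.0 231
150 59.6 232
153 59.2 231
156 59.3 231
159 59.2 232
162 59.3 231
165 59.2 232
168 59.5 232
171 59.2 232
174 59.4 231
177 59.3 231
centre [0.67005661 0.12332925 0.06449555]
dip top 199.88785523671285 0.06916354359620856
dip top 218.74046143700335 0.06750547512263466
dip side 207.91230523933285 0.07327364444907339
dip side 225.1572456149436 0.07435943424957761
plate [-0.08767739 -0.01575384]
plate [-0.08485358  0.00350161]
plate [-0.07831574 -0.04328615]
handles [0.64638324 0.20418344 0.05      ] [0.6889578  0.03637264 0.05      ]
griptop [0.47098469 0.10312908 0.124     ] (array([0.47302481, 0.10308652, 0.12049534]), np.float64(0.003382622281879421))
cup px (286.6905517578125, 256.4410705566406) (30.279247283935547, 52.13624572753906) rim [0.49957917 0.11815399 0.034     ] [0.50064953 0.11827873 0.025     ]
cruc [0.61951308 0.28079833 0.087     ]
bottle [ 0.69053026 -0.0546145   0.104     ]
```

move_arm:
  rows:
    - {"delta_rot": [0,0,0],"delta_pos": [26,-12,-26],"grip": 0}
    - {"delta_rot": [0,0,0],"delta_pos": [52,-23,-52],"grip": 0}
    - {"delta_rot": [0,0,0],"delta_pos": [78,-35,-78],"grip": 0}
    - {"delta_rot": [0,0,0],"delta_pos": [104,-46,-104],"grip": 0}
    - {"delta_rot": [0,0,0],"delta_pos": [130,-58,-130],"grip": 0}

```text
clock: 0.52
eef_pos: [0.3427, -0.5285, 0.3621]
tcp_rot: [[0.934, 0.358, -0.0], [0.358, -0.934, 0.001], [-0.0, -0.001, -1.0]]
wrist_force: [0.3, -0.6, -1.0]
opening: 1.001
grip_force: 0.0
```

move_arm:
  rows:
    - {"delta_rot": [0,0,0],"delta_pos": [23,-25,0],"grip": 0}
    - {"delta_rot": [0,0,0],"delta_pos": [46,-50,0],"grip": 0}
    - {"delta_rot": [0,0,0],"delta_pos": [70,-74,0],"grip": 0}
    - {"delta_rot": [0,0,0],"delta_pos": [93,-99,0],"grip": 0}
    - {"delta_rot": [0,0,0],"delta_pos": [116,-124,0],"grip": 0}

```text
clock: 0.93
eef_pos: [0.4063, -0.3706, 0.361]
tcp_rot: [[0.934, 0.358, -0.0], [0.358, -0.934, 0.0], [-0.0, -0.0, -1.0]]
wrist_force: [0.1, 0.2, 0.2]
opening: 1.0
grip_force: 0.0
```

move_arm:
  rows:
    - {"delta_rot": [0,0,0],"delta_pos": [23,-25,0],"grip": 0}
    - {"delta_rot": [0,0,0],"delta_pos": [46,-50,0],"grip": 0}
    - {"delta_rot": [0,0,0],"delta_pos": [70,-74,0],"grip": 0}
    - {"delta_rot": [0,0,0],"delta_pos": [93,-99,0],"grip": 0}
    - {"delta_rot": [0,0,0],"delta_pos": [116,-124,0],"grip": 0}

```text
clock: 1.35
eef_pos: [0.4702, -0.2134, 0.3611]
tcp_rot: [[0.934, 0.358, -0.0], [0.358, -0.934, 0.0], [-0.0, -0.0, -1.0]]
wrist_force: [0.7, -0.3, 0.3]
opening: 0.997
grip_force: 0.0
```

move_arm:
  rows:
    - {"delta_rot": [0,0,0],"delta_pos": [23,-25,0],"grip": 0}
    - {"delta_rot": [0,0,0],"delta_pos": [46,-50,0],"grip": 0}
    - {"delta_rot": [0,0,0],"delta_pos": [70,-74,0],"grip": 0}
    - {"delta_rot": [0,0,0],"delta_pos": [93,-99,0],"grip": 0}
    - {"delta_rot": [0,0,0],"delta_pos": [116,-124,0],"grip": 0}

```text
clock: 1.77
eef_pos: [0.5342, -0.0562, 0.3611]
tcp_rot: [[0.934, 0.358, -0.0], [0.358, -0.934, -0.0], [-0.0, -0.0, -1.0]]
wrist_force: [0.9, -0.1, -0.2]
opening: 0.999
grip_force: 0.0
```

move_arm:
  rows:
    - {"delta_rot": [0,0,-2],"delta_pos": [23,-25,7],"grip": 0}
    - {"delta_rot": [0,0,-4],"delta_pos": [46,-50,14],"grip": 0}
    - {"delta_rot": [0,0,-6],"delta_pos": [70,-74,21],"grip": 0}
    - {"delta_rot": [0,0,-8],"delta_pos": [93,-99,28],"grip": 0}
    - {"delta_rot": [0,0,-8],"delta_pos": [116,-124,32],"grip": 0}

```text
clock: 2.18
eef_pos: [0.598, 0.1008, 0.3281]
tcp_rot: [[0.874, 0.486, -0.002], [0.486, -0.874, -0.0], [-0.002, -0.0, -1.0]]
wrist_force: [0.7, -1.1, -0.5]
opening: 1.005
grip_force: 0.0
```

```bash
python3 - <<'E'
from h import *
import pickle
s=observe();print(s["clock"],s["eef_pos"],np.round(s["tcp_rot"],3).tolist())
c=cams.get_calibration("wrist");a=cams.get_image("wrist");cv2.imwrite("pics/w1.png",a);pickle.dump(c,open("w1.pkl","wb"))
E
```

```text
2.1833 [0.59801161 0.10084595 0.328128  ] [[0.874, 0.486, -0.002], [0.486, -0.874, -0.0], [-0.002, -0.0, -1.0]]
```

View pics/w1.png

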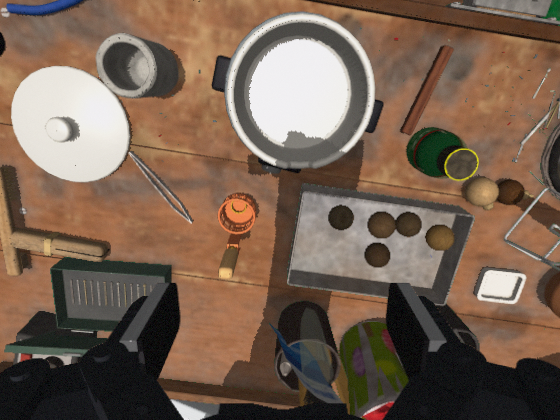

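The wrist view shows the crock rim centred near (300,90) with its dip at the bottom near (300,165) in shadow. The cup is at (238,213), and the grip runs from (232,240) to its top at (226,272).

```bash
python3 - <<'E'
from h import *
import pickle
from scipy.optimize import least_squares
c=pickle.load(open("w1.pkl","rb"));im=cv2.imread("pics/w1.png");g=cv2.GaussianBlur(cv2.cvtColor(im,6),(3,3),0).astype(np.float32)
def fit(name,cal,g,C,zt=.113):
  for it in range(6):
    P=[];
    for a in np.radians(np.arange(0,360,3)):
        rs=np.arange(.060,.073,.0005) if it>1 else np.arange(.056,.078,.0005)
        px=np.array([proj(name,(C[0]+r*np.cos(a),C[1]+r*np.sin(a),zt),cal) for r in rs],np.float32)
        v=cv2.remap(g,px[:,:1],px[:,1:],cv2.INTER_LINEAR)[:,0]
        # outer edge: last strongest fall of brightness
        d=v[6:]-v[:-6];k=np.argmin(d);
        if abs(np.degrees(a)-205)>25 and d[k]<-25:P.append(C+rs[k+3]*np.array([np.cos(a),np.sin(a)]))
    P=np.array(P);f=least_squares(lambda q:np.hypot(*(P-q[:2]).T)-q[2],[*C,.069],loss="soft_l1",f_scale=.0007)
    C=f.x[:2]
  print(name,"outer fit",np.round(f.x,4),len(P),np.median(abs(f.fun))*1000);return C
C=fit("wrist",c,g,plane("wrist",(300,88),.113,c)[:2])
t=cv2.cvtColor(cv2.imread("pics/top0.png"),6).astype(np.float32)
C2=fit("top",cams.get_calibration("top"),t,np.array([.667,.1205]))
print("handles",plane("wrist",(219,73),.05,c),plane("wrist",(374,117),.05,c),"plate",plane("wrist",(279,168),.04,c))
# basket
hsv=cv2.cvtColor(im,40);m=cv2.inRange(hsv,(3,130,130),(15,255,255));m[:,:210]=0;m[:,265:]=0;m[:185]=0;m[240:]=0
cn=max(cv2.findContours(m,0,2)[0],key=cv2.contourArea);print("cup",cv2.fitEllipse(cn),cv2.minEnclosingCircle(cn))
print(plane("wrist",(238,213),.02,c))
print("grip top",plane("wrist",(226,273),.124,c))
o=np.zeros((600,800,3),np.uint8)
b=cv2.resize(im[180:290,190:270],None,fx=5,fy=5,interpolation=2);o[:550,:400]=b
d=cv2.resize(im[130:185,250:345],None,fx=4.2,fy=4.2,interpolation=2);d=cv2.convertScaleAbs(d,alpha=1.3);o[:d.shape[0],401:401+d.shape[1]]=d[:,:399]
# unwrapped rim: angle 150..270 (3px/deg) by r 55..80 at z=.113
A,Rr=np.meshgrid(np.radians(np.linspace(150,270,390)),np.linspace(.08,.055,200))
Q=np.array([proj("wrist",(C[0]+r*np.cos(a),C[1]+r*np.sin(a),.113),c) for a,r in zip(A.ravel(),Rr.ravel())],np.float32).reshape(200,390,2)
o[250:450,405:795]=cv2.convertScaleAbs(cv2.remap(im,Q[...,0],Q[...,1],2),alpha=1.3)
cv2.imwrite("pics/c2.png",o)
E
```

```text
wrist outer fit [0.6689 0.1214 0.0689] 103 0.12975956180982795
top outer fit [0.6678 0.1228 0.0688] 103 0.26298556467911627
handles [0.64720097 0.20640011 0.05      ] [0.68994963 0.03469841 0.05      ] plate [0.58551697 0.09875758 0.04      ]
cup ((236.51856994628906, 217.50987243652344), (42.383399963378906, 48.52597427368164), 96.54017639160156) ((237.0, 224.42222595214844), 30.684158325195312)
[0.50262253 0.11481515 0.02      ]
grip top [0.47445026 0.10150174 0.124     ]
```

View pics/c2.png

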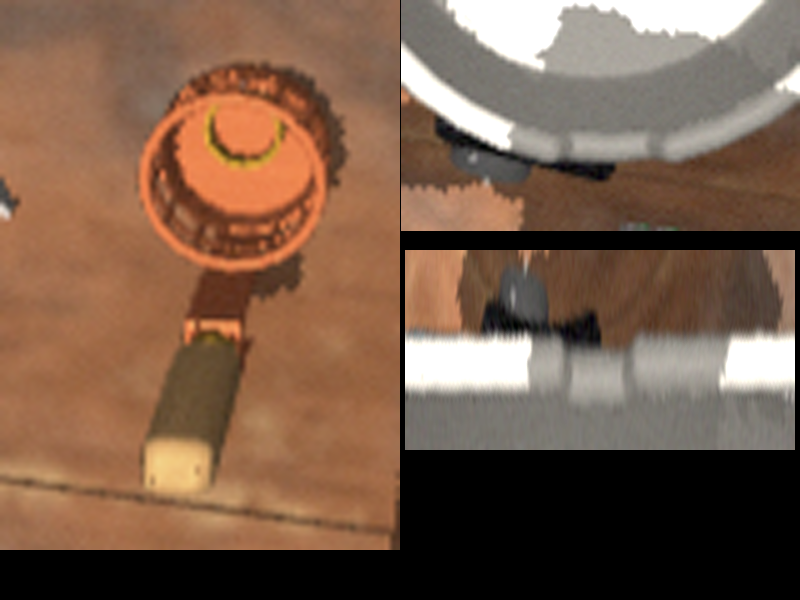

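The crop shows the cup rim centred at about (236.6,216.4) and the grip top at about (225.8,272.8). In the unwrapped rim, the dip's lower corners are at x=566 and 629. That puts the dip at about 209.2°, spanning 22.4 mm, which matches the top view.

```bash
python3 - <<'E'
from h import *
import pickle
c=pickle.load(open("w1.pkl","rb"))
k=plane("wrist",(236.6,216.4),.034,c);g=plane("wrist",(225.8,272.8),.124,c)
print(k,g,np.hypot(*(k-g)[:2]),np.degrees(np.arctan2(*(k-g)[1::-1])))
s=observe();R=np.array(s["tcp_rot"]);p=np.array(s["eef_pos"])
print("tool delta to hover z.20 mm",1000*R.T@(np.array([g[0],g[1],.20])-p), np.degrees(np.arctan2(R[1,0],R[0,0])))
E
```

```text
[0.50288869 0.1151386  0.034     ] [0.47456319 0.10179541 0.124     ] 0.031310929655258155 25.223547231067883
tool delta to hover z.20 mm [-111.78174175  -53.95470407  127.24858394] 29.42219998511358
```

move_arm:
  rows:
    - {"delta_rot": [0,0,1],"delta_pos": [-22,-11,25],"grip": 0}
    - {"delta_rot": [0,0,2],"delta_pos": [-45,-22,50],"grip": 0}
    - {"delta_rot": [0,0,3],"delta_pos": [-67,-32,76],"grip": 0}
    - {"delta_rot": [0,0,3],"delta_pos": [-90,-43,102],"grip": 0}
    - {"delta_rot": [0,0,3],"delta_pos": [-112,-54,127],"grip": 0}

```text
clock: 2.65
eef_pos: [0.472, 0.0919, 0.2011]
tcp_rot: [[0.899, 0.437, -0.0], [0.437, -0.899, -0.0], [-0.0, -0.0, -1.0]]
wrist_force: [0.3, 0.6, 0.8]
opening: 0.997
grip_force: 0.0
```

move_arm:
  rows:
    - {"delta_rot": [0,0,0],"delta_pos": [0,0,25],"grip": 60}
    - {"delta_rot": [0,0,0],"delta_pos": [0,0,50],"grip": 60}
    - {"delta_rot": [0,0,0],"delta_pos": [0,0,75],"grip": 60}
    - {"delta_rot": [0,0,0],"delta_pos": [0,0,100],"grip": 60}
    - {"delta_rot": [0,0,0],"delta_pos": [0,0,114],"grip": 60}

```text
clock: 3.07
eef_pos: [0.4726, 0.092, 0.086]
tcp_rot: [[0.899, 0.438, -0.003], [0.438, -0.899, -0.001], [-0.003, -0.001, -1.0]]
wrist_force: [-0.1, -0.3, 0.4]
opening: 0.766
grip_force: 0.0
```

```bash
python3 - <<'E'
from h import *
s=observe();print(s["clock"],s["eef_pos"],s["opening"],np.round(s["wrist_force"],1))
a=cams.get_image("wrist");b=cams.get_image("side")
cv2.imwrite("pics/w2.png",np.hstack([cv2.resize(a,(400,300)),cv2.resize(b[150:300,150:350],(400,300))]))
E
```

```text
3.0667 [0.4725927  0.09200657 0.08604399] 0.765806768070856 [-0.1 -0.3  0.4]
```

View pics/w2.png

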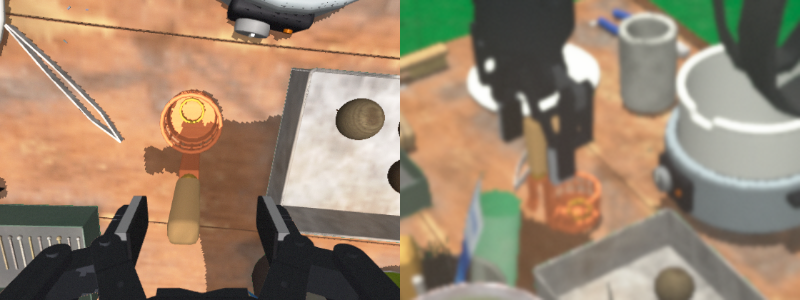

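The wrist view shows the grip top near (256,334) in full-image pixels, left of the finger midline at about 284. The tool is therefore about 10 mm short in +y, so I'll recompute from this picture.

```bash
python3 - <<'E'
from h import *
s=observe();R=np.array(s["tcp_rot"]);p=np.array(s["eef_pos"]);print(s["clock"],p)
a=cv2.imread("pics/w2.png")[:,:400];h=cv2.cvtColor(a,40)
k=plane("wrist",(192/400*560,122*1.4),.034);g=plane("wrist",(184*1.4,238*1.4),.124)
print(k,g,np.degrees(np.arctan2(*(k-g)[1::-1])),1000*R.T@(g-p))
E
```

```text
3.1667 [0.4722123  0.09195809 0.08626597]
[0.50415099 0.1158288  0.034     ] [0.47128003 0.10099818 0.124     ] 24.283812407422666 [  2.94912953  -8.57363181 -37.73916298]
```

move_arm:
  rows:
    - {"delta_rot": [0,0,0],"delta_pos": [2,-4,0],"grip": 60}
    - {"delta_rot": [0,0,1],"delta_pos": [4,-9,0],"grip": 60}
    - {"delta_rot": [0,0,1],"delta_pos": [4,-9,0],"grip": 60}
    - {"delta_rot": [0,0,1],"delta_pos": [4,-9,0],"grip": 110}
    - {"delta_rot": [0,0,1],"delta_pos": [4,-9,0],"grip": 150}

```text
clock: 3.58
eef_pos: [0.4739, 0.1025, 0.0891]
tcp_rot: [[0.906, 0.422, 0.001], [0.422, -0.906, 0.0], [0.001, 0.0, -1.0]]
wrist_force: [-0.4, 0.1, -0.6]
opening: 0.493
grip_force: 0.0
```

move_arm:
  rows:
    - {"delta_rot": [0,0,0],"delta_pos": [0,0,0],"grip": 170}
    - {"delta_rot": [0,0,0],"delta_pos": [0,0,0],"grip": 190}
    - {"delta_rot": [0,0,0],"delta_pos": [0,0,0],"grip": 210}
    - {"delta_rot": [0,0,0],"delta_pos": [0,0,0],"grip": 230}
    - {"delta_rot": [0,0,0],"delta_pos": [0,0,0],"grip": 255}

```text
clock: 4.0
eef_pos: [0.4735, 0.1023, 0.0886]
tcp_rot: [[0.907, 0.422, 0.0], [0.422, -0.907, -0.0], [0.0, 0.0, -1.0]]
wrist_force: [-1.3, -0.6, 5.7]
opening: 0.181
grip_force: 58.4
```

move_arm:
  rows:
    - {"delta_rot": [0,0,0],"delta_pos": [0,0,0],"grip": 255}
    - {"delta_rot": [0,0,0],"delta_pos": [0,0,0],"grip": 255}
    - {"delta_rot": [0,0,0],"delta_pos": [0,0,0],"grip": 255}
    - {"delta_rot": [0,0,0],"delta_pos": [0,0,-3],"grip": 255}
    - {"delta_rot": [0,0,0],"delta_pos": [0,0,-6],"grip": 255}

```text
clock: 4.42
eef_pos: [0.4732, 0.1022, 0.0942]
tcp_rot: [[0.907, 0.422, -0.001], [0.422, -0.907, -0.0], [-0.001, -0.0, -1.0]]
wrist_force: [-0.1, 0.3, -1.6]
opening: 0.179
grip_force: 58.4
```

move_arm:
  rows:
    - {"delta_rot": [0,0,-1],"delta_pos": [0,0,-20],"grip": 255}
    - {"delta_rot": [0,0,-2],"delta_pos": [0,0,-50],"grip": 255}
    - {"delta_rot": [0,0,-3],"delta_pos": [0,0,-80],"grip": 255}
    - {"delta_rot": [0,0,-4],"delta_pos": [0,0,-110],"grip": 255}
    - {"delta_rot": [0,0,-4.3],"delta_pos": [0,0,-140],"grip": 255}

```text
clock: 4.83
eef_pos: [0.4729, 0.1021, 0.2358]
tcp_rot: [[0.872, 0.49, -0.001], [0.49, -0.872, -0.0], [-0.001, -0.0, -1.0]]
wrist_force: [0.8, -0.7, -2.2]
opening: 0.178
grip_force: 58.8
```

move_arm:
  rows:
    - {"delta_rot": [0,0,0],"delta_pos": [0,0,-10],"grip": 255}
    - {"delta_rot": [0,0,0],"delta_pos": [0,0,-10],"grip": 255}
    - {"delta_rot": [0,0,0],"delta_pos": [0,0,-10],"grip": 255}
    - {"delta_rot": [0,0,0],"delta_pos": [0,0,-10],"grip": 255}
    - {"delta_rot": [0,0,0],"delta_pos": [0,0,-10],"grip": 255}

```text
clock: 5.25
eef_pos: [0.4727, 0.102, 0.2429]
tcp_rot: [[0.872, 0.489, -0.003], [0.489, -0.872, -0.001], [-0.003, -0.001, -1.0]]
wrist_force: [-0.1, -0.5, -1.6]
opening: 0.175
grip_force: 59.0
```

```bash
python3 - <<'E'
from h import *
s=observe();print(s["clock"],s["eef_pos"],np.round(s["tcp_rot"],3).tolist(),s["opening"],np.round(s["wrist_force"],1))
T=np.eye(4);T[:3,:3]=s["tcp_rot"];T[:3,3]=s["eef_pos"]
import pickle
c=cams.get_calibration("wrist");pickle.dump((c,T),open("w3.pkl","wb"))
a=cams.get_image("wrist");b=cams.get_image("side");cv2.imwrite("pics/w3f.png",a)
z=lambda i,f:cv2.resize(i,None,fx=f,fy=f,interpolation=2)
for P in([.474,.102,.21],):print(proj("side",P))
o=np.zeros((600,800,3),np.uint8);A=z(a[100:400,180:380],2);o[:600,:400]=A
q=proj("side",np.array(s["eef_pos"])).astype(int);y,x=max(q[1]-50,0),q[0]-50;B=z(b[y:y+150,x:x+100],4);print(x,y);o[:B.shape[0],400:800]=B
cv2.imwrite("pics/c3.png",o)
E
```

```text
5.25 [0.47268677 0.10202615 0.24291839] [[0.872, 0.489, -0.003], [0.489, -0.872, -0.001], [-0.003, -0.001, -1.0]] 0.1746314588027811 [-0.1 -0.5 -1.6]
[211.89666038 162.04898831]
159 92
```

View pics/c3.png

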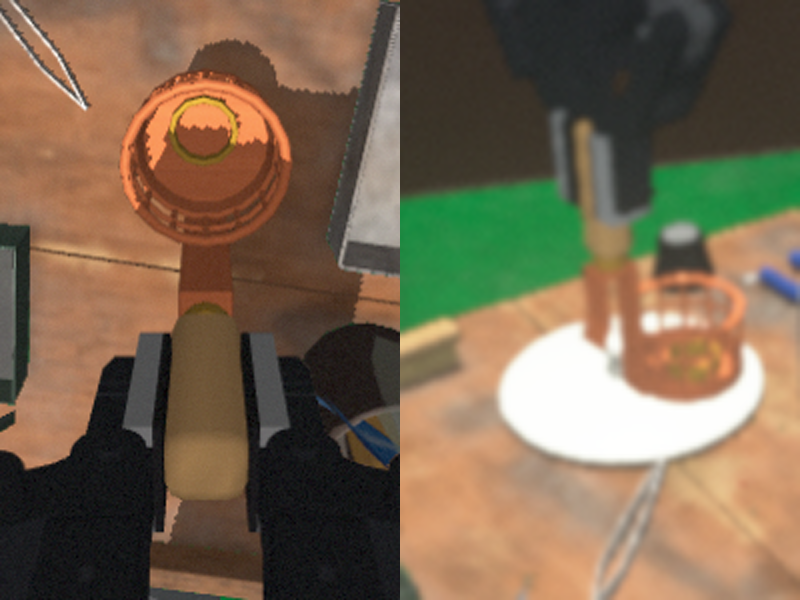

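The picture shows the basket held upright with the ring in the cup. The cup rim is centred near (283,180) in wrist pixels. I'll find the hook's offset along tool x from that.

```bash
python3 - <<'E'
from h import *
import pickle
c,T=pickle.load(open("w3.pkl","rb"));a=cv2.imread("pics/w3f.png");h=cv2.cvtColor(a,40)
m=cv2.inRange(h,(3,120,90),(16,255,255));m[225:]=0;m[:130]=0;m[:,:235]=0;m[:,330:]=0
inv=np.linalg.inv(T);z=T[2,3]-.0544
def tl(p,zz): return 1000*(inv@np.r_[plane("wrist",p,zz,c),1])[:3]
for p in((283,180),(240,178),(326,178),(283,222.5)):print(p,tl(p,z).round(1))
# strap: bend's inner top edge in crop (207,290)
print("grip top",tl((180+206/2,100+470/2),T[2,3]+.0356).round(1), "grip top far edge",tl((180+206/2,100+443/2),T[2,3]+.0356).round(1))
print("strap bend top inner edge",tl((180+206/2,100+291/2),T[2,3]-.0264+.003).round(1))
E
```

```text
(283, 180) [33.7  0.3 54.3]
(240, 178) [ 34.8 -23.6  54.3]
(326, 178) [34.8 24.2 54.3]
(283, 222.5) [ 8.3  0.3 54.4]
grip top [  0.5   0.2 -35.6] grip top far edge [  6.1   0.2 -35.6]
strap bend top inner edge [ 7.9  0.2 23.4]
```

move_arm:
  rows:
    - {"delta_rot": [0,0,0],"delta_pos": [15,10,0],"grip": 255}
    - {"delta_rot": [0,0,0],"delta_pos": [42,29,0],"grip": 255}
    - {"delta_rot": [0,0,0],"delta_pos": [72,49,0],"grip": 255}
    - {"delta_rot": [0,0,0],"delta_pos": [99,68,0],"grip": 255}
    - {"delta_rot": [0,0,0],"delta_pos": [114.5,78.5,0],"grip": 255}

```text
clock: 5.77
eef_pos: [0.6147, 0.0888, 0.2429]
tcp_rot: [[0.873, 0.488, -0.0], [0.488, -0.873, -0.0], [-0.0, 0.0, -1.0]]
wrist_force: [0.1, -0.9, -2.6]
opening: 0.181
grip_force: 58.8
```

move_arm:
  rows:
    - {"delta_rot": [0,0,0],"delta_pos": [0,0,8],"grip": 255}
    - {"delta_rot": [0,0,0],"delta_pos": [0,0,18],"grip": 255}
    - {"delta_rot": [0,0,0],"delta_pos": [0,0,28],"grip": 255}
    - {"delta_rot": [0,0,0],"delta_pos": [0,0,38],"grip": 255}
    - {"delta_rot": [0,0,0],"delta_pos": [0,0,44],"grip": 255}

```text
clock: 6.18
eef_pos: [0.6103, 0.0899, 0.1985]
tcp_rot: [[0.872, 0.489, -0.002], [0.489, -0.872, -0.0], [-0.002, -0.001, -1.0]]
wrist_force: [-0.2, -0.7, -1.2]
opening: 0.178
grip_force: 58.8
```

```bash
python3 - <<'E'
from h import *
s=observe();print(s["clock"],s["eef_pos"],np.round(s["tcp_rot"],3).tolist(),np.round(s["wrist_force"],1),np.round(s["wrist_torque"],2))
T=np.eye(4);T[:3,:3]=s["tcp_rot"];T[:3,3]=s["eef_pos"]
import pickle
c=cams.get_calibration("wrist");pickle.dump((c,T),open("w4.pkl","wb"))
a=cams.get_image("wrist");b=cams.get_image("side");t=cams.get_image("top");cv2.imwrite("pics/w4f.png",a);cv2.imwrite("pics/s4f.png",b)
z=lambda i,f:cv2.resize(i,None,fx=f,fy=f,interpolation=2)
o=np.zeros((600,800,3),np.uint8);A=z(a[120:400,150:410],1.53)[:600,:400];o[:A.shape[0],:A.shape[1]]=A
B=z(b[150:250,260:360],4);o[:400,400:800]=B
o[430:600,0:400]=z(t[160:228,240:400],2.5)[:170]
cv2.imwrite("pics/c4.png",o)
E
```

```text
6.1833 [0.61026223 0.08987664 0.19851713] [[0.872, 0.489, -0.002], [0.489, -0.872, -0.0], [-0.002, -0.001, -1.0]] [-0.2 -0.7 -1.2] [-0.02  0.03 -0.02]
```

View pics/c4.png

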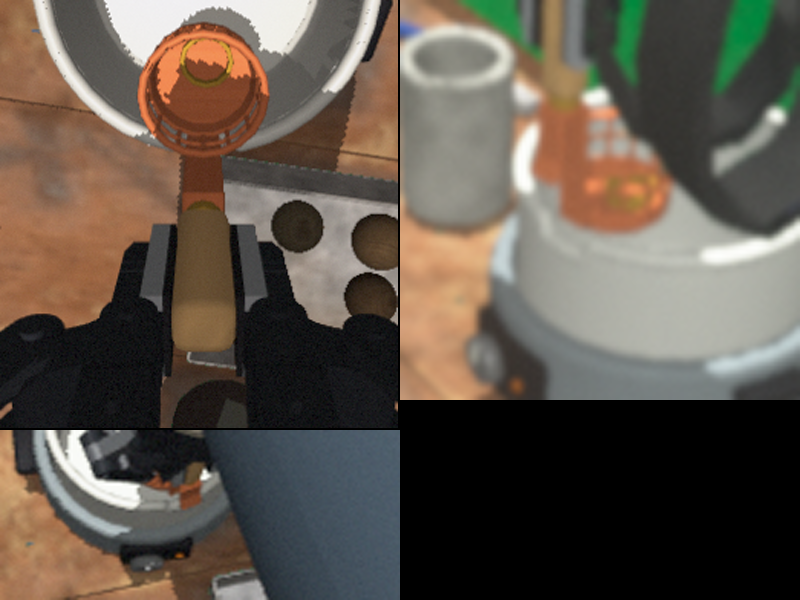

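The wrist view shows the cup above the crock interior, with the ring inside and no contact. I'll refit the rim in this closer wrist view for the final alignment.

```bash
python3 - <<'E'
from h import *
import pickle
from scipy.optimize import least_squares
c,T=pickle.load(open("w4.pkl","rb"));im=cv2.imread("pics/w4f.png");g=cv2.GaussianBlur(cv2.cvtColor(im,6),(3,3),0).astype(np.float32)
C=np.array([.6687,.1218])
for it in range(5):
  P=[];AA=[]
  for a in np.radians(np.arange(0,360,2)):
    d=np.degrees(a)
    if abs(d-209)<32: continue
    rs=np.arange(.060,.075,.0004)
    px=np.array([proj("wrist",(C[0]+r*np.cos(a),C[1]+r*np.sin(a),.113),c) for r in rs],np.float32)
    if px.min()<3 or px[:,0].max()>556 or px[:,1].max()>300: continue
    v=cv2.remap(g,px[:,:1],px[:,1:],1)[:,0];e=v[6:]-v[:-6];k=np.argmin(e)
    if e[k]<-25:P.append(C+rs[k+3]*np.array([np.cos(a),np.sin(a)]));AA.append(d)
  P=np.array(P);f=least_squares(lambda q:np.hypot(*(P-q).T)-.0688,C,loss="soft_l1",f_scale=.0007);C=f.x
print("centre",C,len(P),min(AA),max(AA),np.median(abs(f.fun))*1e3)
for phi in(209.3,):
  u=np.array([np.cos(np.radians(phi)),np.sin(np.radians(phi))]);tgt=C+.066*u
  d=np.r_[tgt,0]-np.r_[T[:2,3],0];print(tgt,"tool delta mm",1000*T[:3,:3].T@d,"yaw",np.degrees(np.arctan2(T[1,0],T[0,0])))
E
```

```text
centre [0.66894768 0.12114403] 110 68.0 350.0 0.02172616379988307
[0.61139111 0.08884479] tool delta mm [ 0.47941089  1.45232249 -0.00209552] yaw 29.303260848465968
```

move_arm:
  rows:
    - {"delta_rot": [0,0,0],"delta_pos": [0.2,0.6,4],"grip": 255}
    - {"delta_rot": [0,0,0],"delta_pos": [0.3,1.2,10],"grip": 255}
    - {"delta_rot": [0,0,0],"delta_pos": [0.3,1.2,16],"grip": 255}
    - {"delta_rot": [0,0,0],"delta_pos": [0.3,1.2,21],"grip": 255}
    - {"delta_rot": [0,0,0],"delta_pos": [0.3,1.2,25],"grip": 255}

```text
clock: 6.75
eef_pos: [0.6124, 0.0888, 0.1745]
tcp_rot: [[0.872, 0.489, -0.001], [0.489, -0.872, -0.0], [-0.001, -0.0, -1.0]]
wrist_force: [-0.0, -0.2, -2.2]
opening: 0.181
grip_force: 58.9
```

move_arm:
  rows:
    - {"delta_rot": [0,0,0],"delta_pos": [0,0,2],"grip": 255}
    - {"delta_rot": [0,0,0],"delta_pos": [0,0,4],"grip": 255}
    - {"delta_rot": [0,0,0],"delta_pos": [0,0,6],"grip": 255}
    - {"delta_rot": [0,0,0],"delta_pos": [0,0,8],"grip": 255}
    - {"delta_rot": [0,0,0],"delta_pos": [0,0,10],"grip": 255}

```text
clock: 7.17
eef_pos: [0.6127, 0.0889, 0.1653]
tcp_rot: [[0.872, 0.489, 0.0], [0.489, -0.872, 0.0], [0.0, 0.0, -1.0]]
wrist_force: [0.4, -0.2, -1.1]
opening: 0.177
grip_force: 58.9
```

move_arm:
  rows:
    - {"delta_rot": [0,0,0],"delta_pos": [-1.2,-0.5,0],"grip": 255}
    - {"delta_rot": [0,0,0],"delta_pos": [-1.2,-0.5,0],"grip": 255}
    - {"delta_rot": [0,0,0],"delta_pos": [-1.2,-0.5,0],"grip": 255}
    - {"delta_rot": [0,0,0],"delta_pos": [-1.2,-0.5,0],"grip": 255}
    - {"delta_rot": [0,0,0],"delta_pos": [-1.2,-0.5,0],"grip": 255}

```text
clock: 7.58
eef_pos: [0.6114, 0.0888, 0.1655]
tcp_rot: [[0.872, 0.489, 0.0], [0.489, -0.872, 0.0], [0.0, 0.0, -1.0]]
wrist_force: [0.5, -0.6, -2.3]
opening: 0.178
grip_force: 58.8
```

```bash
python3 - <<'E'
from h import *
c=cams.get_calibration("wrist");s=observe();print(s["eef_pos"]);a=cams.get_image("wrist");cv2.imwrite("pics/w5f.png",a)
import pickle;T=np.eye(4);T[:3,:3]=s["tcp_rot"];T[:3,3]=s["eef_pos"];pickle.dump((c,T),open("w5.pkl","wb"))
for i in range(3):
  cams.get_image("wrist");s=observe();print(s["clock"],s["eef_pos"])
from scipy.optimize import least_squares
im=a;g=cv2.GaussianBlur(cv2.cvtColor(im,6),(3,3),0).astype(np.float32)
C=np.array([.6687,.1218])
for it in range(5):
  P=[]
  for A in np.radians(np.arange(0,360,2)):
    if abs(np.degrees(A)-209)<32: continue
    rs=np.arange(.060,.075,.0004)
    px=np.array([proj("wrist",(C[0]+r*np.cos(A),C[1]+r*np.sin(A),.113),c) for r in rs],np.float32)
    if px.min()<3 or px[:,0].max()>556 or px[:,1].max()>300: continue
    v=cv2.remap(g,px[:,:1],px[:,1:],1)[:,0];e=v[6:]-v[:-6];k=np.argmin(e)
    if e[k]<-25:P.append(C+rs[k+3]*np.array([np.cos(A),np.sin(A)]))
  P=np.array(P);f=least_squares(lambda q:np.hypot(*(P-q).T)-.0688,C,loss="soft_l1",f_scale=.0007);C=f.x
u=np.array([np.cos(np.radians(209.3)),np.sin(np.radians(209.3))]);tgt=C+.066*u
print(C,tgt,1000*T[:3,:3].T@(np.r_[tgt,0]-np.r_[T[:2,3],0]))
E
```

```text
[0.61143163 0.08878548 0.16547379]
7.6833 [0.61138557 0.08881256 0.16540866]
7.7333 [0.61138883 0.08874598 0.16538996]
7.7833 [0.611351   0.08875254 0.16536868]
[0.66888317 0.12118477] [0.6113266  0.08888553] [-4.27461694e-02 -1.38615077e-01 -2.37502542e-05]
```

move_arm:
  rows:
    - {"delta_rot": [0,0,0],"delta_pos": [0,0,3],"grip": 255}
    - {"delta_rot": [0,0,0],"delta_pos": [0,0,6],"grip": 255}
    - {"delta_rot": [0,0,0],"delta_pos": [0,0,9],"grip": 255}
    - {"delta_rot": [0,0,0],"delta_pos": [0,0,12],"grip": 255}
    - {"delta_rot": [0,0,0],"delta_pos": [0,0,14],"grip": 255}

```text
clock: 8.2
eef_pos: [0.6111, 0.0887, 0.1507]
tcp_rot: [[0.872, 0.489, -0.001], [0.489, -0.872, -0.0], [-0.001, -0.0, -1.0]]
wrist_force: [-0.7, -0.4, -1.5]
opening: 0.175
grip_force: 58.9
```

move_arm:
  rows:
    - {"delta_rot": [0,0,0],"delta_pos": [0,0,1.5],"grip": 255}
    - {"delta_rot": [0,0,0],"delta_pos": [0,0,3],"grip": 255}
    - {"delta_rot": [0,0,0],"delta_pos": [0,0,4.5],"grip": 255}
    - {"delta_rot": [0,0,0],"delta_pos": [0,0,6],"grip": 255}
    - {"delta_rot": [0,0,0],"delta_pos": [0,0,7],"grip": 255}

```text
clock: 8.62
eef_pos: [0.6113, 0.0888, 0.1442]
tcp_rot: [[0.872, 0.489, -0.0], [0.489, -0.872, 0.0], [-0.0, -0.0, -1.0]]
wrist_force: [-0.2, -0.0, -2.0]
opening: 0.18
grip_force: 58.8
```

move_arm:
  rows:
    - {"delta_rot": [0,0,0],"delta_pos": [0,0,0.8],"grip": 255}
    - {"delta_rot": [0,0,0],"delta_pos": [0,0,1.6],"grip": 255}
    - {"delta_rot": [0,0,0],"delta_pos": [0,0,2.4],"grip": 255}
    - {"delta_rot": [0,0,0],"delta_pos": [0,0,3.2],"grip": 255}
    - {"delta_rot": [0,0,0],"delta_pos": [0,0,4],"grip": 255}

```text
clock: 9.03
eef_pos: [0.6113, 0.0888, 0.1403]
tcp_rot: [[0.872, 0.489, -0.0], [0.489, -0.872, 0.0], [-0.0, -0.0, -1.0]]
wrist_force: [-0.4, 0.2, -3.0]
opening: 0.177
grip_force: 58.8
```

move_arm:
  rows:
    - {"delta_rot": [0,0,0],"delta_pos": [0,0,0.8],"grip": 255}
    - {"delta_rot": [0,0,0],"delta_pos": [0,0,1.6],"grip": 255}
    - {"delta_rot": [0,0,0],"delta_pos": [0,0,2.4],"grip": 255}
    - {"delta_rot": [0,0,0],"delta_pos": [0,0,2.8],"grip": 255}
    - {"delta_rot": [0,0,0],"delta_pos": [0,0,3.2],"grip": 255}

```text
clock: 9.45
eef_pos: [0.6113, 0.0888, 0.137]
tcp_rot: [[0.872, 0.489, -0.0], [0.489, -0.872, 0.0], [-0.0, -0.0, -1.0]]
wrist_force: [-1.4, 0.2, -2.2]
opening: 0.175
grip_force: 58.9
```

move_arm:
  rows:
    - {"delta_rot": [0,0,0],"delta_pos": [0,0,0.4],"grip": 255}
    - {"delta_rot": [0,0,0],"delta_pos": [0,0,0.8],"grip": 255}
    - {"delta_rot": [0,0,0],"delta_pos": [0,0,1.2],"grip": 255}
    - {"delta_rot": [0,0,0],"delta_pos": [0,0,1.6],"grip": 255}
    - {"delta_rot": [0,0,0],"delta_pos": [0,0,2],"grip": 255}

```text
clock: 9.87
eef_pos: [0.6113, 0.0888, 0.1351]
tcp_rot: [[0.872, 0.489, -0.0], [0.489, -0.872, 0.0], [0.0, -0.0, -1.0]]
wrist_force: [-0.4, -0.1, -1.9]
opening: 0.179
grip_force: 58.9
```

move_arm:
  rows:
    - {"delta_rot": [0,0,0],"delta_pos": [0,0,0.3],"grip": 255}
    - {"delta_rot": [0,0,0],"delta_pos": [0,0,0.6],"grip": 255}
    - {"delta_rot": [0,0,0],"delta_pos": [0,0,0.9],"grip": 255}
    - {"delta_rot": [0,0,0],"delta_pos": [0,0,1.1],"grip": 255}
    - {"delta_rot": [0,0,0],"delta_pos": [0,0,1.3],"grip": 255}

```text
clock: 10.28
eef_pos: [0.6113, 0.0888, 0.1338]
tcp_rot: [[0.872, 0.489, -0.0], [0.489, -0.872, 0.0], [0.0, -0.0, -1.0]]
wrist_force: [0.2, -0.2, -2.3]
opening: 0.174
grip_force: 58.9
```

move_arm:
  rows:
    - {"delta_rot": [0,0,0],"delta_pos": [0,0,0.2],"grip": 255}
    - {"delta_rot": [0,0,0],"delta_pos": [0,0,0.4],"grip": 255}
    - {"delta_rot": [0,0,0],"delta_pos": [0,0,0.5],"grip": 255}
    - {"delta_rot": [0,0,0],"delta_pos": [0,0,0.5],"grip": 255}
    - {"delta_rot": [0,0,0],"delta_pos": [0,0,0.5],"grip": 255}

```text
clock: 10.7
eef_pos: [0.6113, 0.0888, 0.1335]
tcp_rot: [[0.872, 0.489, 0.0], [0.489, -0.872, 0.0], [0.0, 0.0, -1.0]]
wrist_force: [-1.4, -0.2, 1.9]
opening: 0.177
grip_force: 59.1
```

move_arm:
  rows:
    - {"delta_rot": [0,0,0],"delta_pos": [0,0,0],"grip": 205}
    - {"delta_rot": [0,0,0],"delta_pos": [0,0,0],"grip": 195}
    - {"delta_rot": [0,0,0],"delta_pos": [0,0,0],"grip": 180}
    - {"delta_rot": [0,0,0],"delta_pos": [0,0,0],"grip": 150}
    - {"delta_rot": [0,0,0],"delta_pos": [0,0,0],"grip": 120}

```text
clock: 11.12
eef_pos: [0.6114, 0.0888, 0.1333]
tcp_rot: [[0.872, 0.489, 0.0], [0.489, -0.872, 0.0], [0.0, -0.0, -1.0]]
wrist_force: [0.1, 0.7, -0.2]
opening: 0.522
grip_force: 0.0
```

```bash
python3 - <<'E'
from h import *
s=observe();print(s["clock"],s["eef_pos"],s["opening"],s["grip_force"],np.round(s["wrist_force"],1))
a=cams.get_image("wrist");b=cams.get_image("side")
z=lambda i,f:cv2.resize(i,None,fx=f,fy=f,interpolation=2)
o=np.zeros((480,800,3),np.uint8);A=z(a[80:390,150:410],1.53)[:480,:400];o[:A.shape[0],:A.shape[1]]=A
o[:400,400:800]=z(b[150:250,260:360],4)
cv2.imwrite("pics/c6.png",o)
E
```

```text
11.1167 [0.61136776 0.08877009 0.13326606] 0.5218032262717542 0.0 [ 0.1  0.7 -0.2]
```

View pics/c6.png

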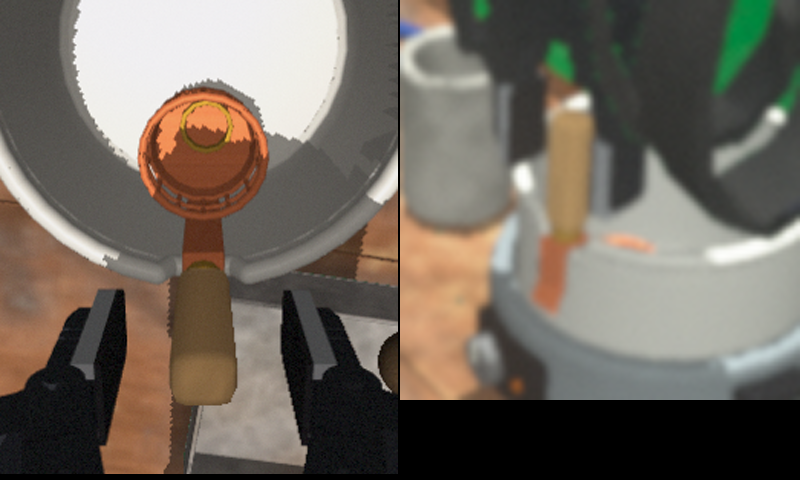

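The basket hangs in the dip, with the tongue outside, the cup and ring inside and the fingers clear of it. I'll withdraw straight up.

move_arm:
  rows:
    - {"delta_rot": [0,0,0],"delta_pos": [0,0,-10],"grip": 120}
    - {"delta_rot": [0,0,0],"delta_pos": [0,0,-30],"grip": 120}
    - {"delta_rot": [0,0,0],"delta_pos": [0,0,-60],"grip": 120}
    - {"delta_rot": [0,0,0],"delta_pos": [0,0,-95],"grip": 120}
    - {"delta_rot": [0,0,0],"delta_pos": [0,0,-130],"grip": 120}

```text
clock: 11.63
eef_pos: [0.6108, 0.0888, 0.2653]
tcp_rot: [[0.872, 0.489, -0.001], [0.489, -0.872, 0.0], [-0.0, -0.0, -1.0]]
wrist_force: [0.8, -0.6, -0.8]
opening: 0.527
grip_force: 0.0
```

move_arm:
  rows:
    - {"delta_rot": [0,0,0],"delta_pos": [-10,0,-10],"grip": 120}
    - {"delta_rot": [0,0,0],"delta_pos": [-20,0,-20],"grip": 120}
    - {"delta_rot": [0,0,0],"delta_pos": [-20,0,-20],"grip": 120}
    - {"delta_rot": [0,0,0],"delta_pos": [-20,0,-20],"grip": 120}
    - {"delta_rot": [0,0,0],"delta_pos": [-20,0,-20],"grip": 120}

```text
clock: 12.05
eef_pos: [0.5933, 0.0788, 0.2821]
tcp_rot: [[0.872, 0.489, -0.002], [0.489, -0.872, -0.0], [-0.002, -0.001, -1.0]]
wrist_force: [0.6, -0.2, 0.5]
opening: 0.531
grip_force: 0.0
```

```bash
python3 - <<'E'
from h import *
s=observe();print(s["clock"],s["eef_pos"])
a=cams.get_image("wrist");b=cams.get_image("side")
z=lambda i,f:cv2.resize(i,None,fx=f,fy=f,interpolation=2)
o=np.zeros((480,800,3),np.uint8);o[:420,:400]=z(a[0:300,130:416],1.4)[:420,:400]
o[:400,400:800]=z(b[150:250,260:360],4)
cv2.imwrite("pics/c7.png",o)
E
```

```text
12.05 [0.59332006 0.07879738 0.28208563]
```

View pics/c7.png

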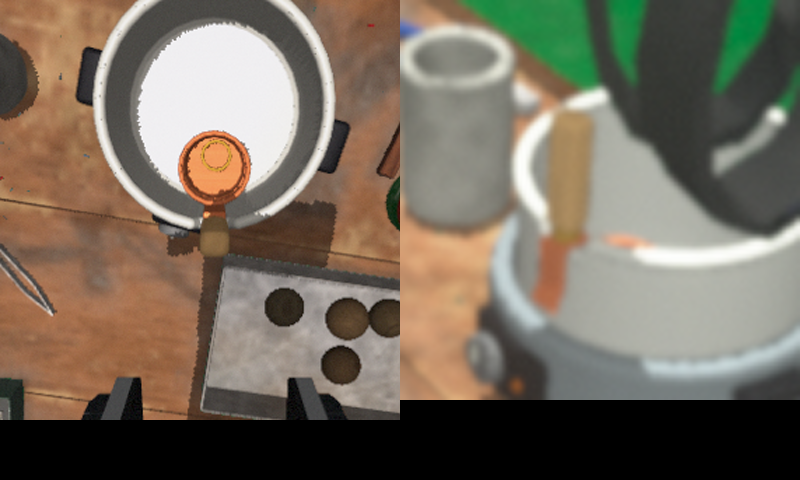

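The basket still hangs level in the dip with the ring in it, and the gripper is clear, so I'm handing in.

```bash
python3 -c "
from station import workorder
print(workorder.hand_in())"
```

```text
the job is handed in; nothing more can be done
None
```

I hung the basket in the crock with its hook seated in the rim's dip (tongue outside, ring still in the cup), kept clear of the bottle and crucible, and handed the job in after about 12 s; no verdict came back.

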